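# Put the sewing notions back in their own trays

## Robot

A 7-joint arm with a two-finger parallel gripper is mounted at the origin on a cart in front of the work surface, level with it; the furniture and walls round the work are solid. World frame = base frame: x ahead of the robot, y to its left, z up, the work surface at z = 0. Lengths are in m, angles in rad, forces in N, time in s.
With the tool pointing down it reaches from about 0.4 to 0.85 m from the base axis. Payload 10.4 kg.
Tool frame: the origin (TCP) lies on the centre line of the jaws, within the pads' length; the fingertips stand 17 mm ahead of it and the grasp point (between the pads) lies 2 mm behind it; z points along the fingers, y is the line along which they close (so a half turn about z gives the same grasp; the last joint's range is limited). The gripper opens to 85 mm and grips with 20 to 120 N. Pads are 22 mm wide; open, the fingers measure 114 mm over their backs; the gripper's body (76 mm by 85 mm) begins 54 mm behind the grasp point. The pads swing forward as they close: fully open they stand 13 mm farther back than shut.
Start: joints at [1.292, 0.332, -0.065, 1.46, 0.022, 1.35, -0.088], TCP at [0.158, -0.605, 0.248] pointing down, gripper open.
Joint ranges: [-2.6, 2.6], [-0.5, 2.12], [-1.47, 1.34], [0.16, 2.42], [-1.27, 4.41], [0.06, 2.06], [-2.6, 2.6]. Speed limits (rad/s): [2.22, 2.22, 2.79, 2.79, 3.14, 3.14, 3.14].

## Interface

Orientations are given as a unit quaternion [x, y, z, w].
In Python, from workcell import get_obs, optics, job gives the robot as it stands. The module is installed in compiled form; this text tells all that it offers.
- The arm moves only by the tool send_rows, never from a script. Its argument "plan" is a list that holds one entry, the list of rows, each a list of 7 numbers: the turn, a rotation vector about the tool's x, y, z in units of 1.5 rad (1.0 is 1.5 rad), then the shift along the tool's x, y, z in units of 20 cm (1.0 is 20 cm), then the opening, from 0 (shut) to 1 (fully open). A call has 1 to 20 rows; each row shifts and turns the commanded pose from where the row before left it, along the tool's axes as they then stand; what a row does not reach is not made up. A row lasts 1/12 s, in which the tool goes at most 41.7 mm and 7.16 degrees, less where a joint would pass 70% of its speed; a pose out of reach is approached as far as the arm can. A call with a number of a shift or a turn outside -1 to 1 is refused whole. A call with a gripper value outside its range is refused whole. The fingers move at their own pace and stop on an object; "squeeze" is the grip in N (left out, the last holds). Time passes only in rows, so rows that do not move let the fingers close. It gives the time, the measured TCP pose, the force, the opening and the grip force at its end, in the units of the state.
- get_obs(): the state, without advancing time (a new reading comes with each control period).
- optics.camera(name): name is "scene" or "side" or "wrist"; returns the picture (400x640x3 uint8, red, green, blue); there is no depth.
- optics.get_calibration(name): a dict with "intrinsics" (3x3 intrinsics, pixels), "world_from_camera" (4x4, takes a point from camera to world coordinates); the wrist camera has in their place "T_tool_cam" (4x4, takes a point from camera to tool coordinates, whose origin is the TCP and whose axes are the flange's). Camera axes: x right, y up, looking along -z (the intrinsics and any distortion apply to the point x, -y, -z); pixel columns grow to the right and rows downward; lengths in m; the calibration is good to about 2 mm. The wrist camera is an equidistant fisheye: a pixel r from the principal point sees the ray r / f radians off the axis. A picture is of the moment at which its call begins: read the wrist's pose just before it. get_calibration takes no time and is no camera call.
- job.hand_in(): hands the job in; it is judged then, once.
The state is a dict: "clock": time; "joint_pos": joint angles; "joint_velocities": joint speeds; "tau": joint torques, N m; "position": TCP position; "ee_rot": TCP orientation; "ft_force": force on the tool from outside, world axes, zero at the start; "torque": the same for the moment, N m; "grip_width": opening from 0.0 (shut) to 1.0 (fully open); "grasp_force": force on a finger pad.
Only numpy, scipy, OpenCV 4.12 (cv2) and the standard library are available. Lean on these libraries where they do the work, as an engineer would, in place of code of your own. Each camera call takes 0.05 s, during which the arm holds its last target. There are 200 camera calls.

## Task

The four notions on the bench have been put back in each other's trays, and every tray is taken: put the tape measure in the middle of the round tray, the beeswax disc in the middle of the six-sided tray, the needle case in the middle of the oblong tray and lengthwise in it, and the thread spool standing in the middle of the square tray, each the same way up as it is now. Use the empty cork mat for parking while you swap them, and leave the oil bottle standing where it is.

Things in the scene. Friction and masses are not known exactly. Their poses are not given: they have to be found in the camera images.
- tape_measure: Rolled-up yellow tape measure, a disc 49 mm across and 20 mm high lying flat. Origin: centre of its underside, z up. About 50 g. Belongs in the round tray. Room: a sewing machine 0.28 m tall stands ahead at x 0.28 to 0.56, y -0.14 to 0.23, with a rail at x 0.53 up to 0.46 m high: swing past it folded in, on its near side. Another stands beyond y -0.52.
- wax: Brown beeswax disc, 39 mm across and 13 mm high, lying flat. Origin: centre of its underside, z up. About 40 g. Belongs in the six-sided tray.
- needle_case: Flat oblong needle case, green with a pale panel, 32 mm (its x) by 52 mm (its y) by 9 mm high, lying flat. Origin: centre of its underside, z up. About 30 g. Belongs in the oblong tray.
- spool: Small standing spool of blue-green thread with pale end flanges, 26 mm across and 46 mm tall; lower flange about 7 mm high, upper flange 22 mm across from 39 mm to 46 mm up, narrower between. Origin: centre of its underside, z up. About 30 g. Belongs in the square tray.
- round_tray: Round black tray, 94 mm outside, 84 mm inside the bead. Fixed to the table; flat floor 3 mm above the table, low round bead 5 mm wide along the edge, top of the bead 5 mm above the table. Origin: centre, at table height; z up.
- hex_tray: Regular six-sided black tray, 76 mm outside across flats, 66 mm inside. Fixed to the table; flat floor 3 mm above the table, low round bead 5 mm wide along the edge, top of the bead 5 mm above the table. Origin: centre, at table height; z up.
- oblong_tray: Oblong black tray, 76 mm (its x) by 96 mm (its y) outside, 66 by 86 mm inside. Fixed to the table; flat floor 3 mm above the table, low round bead 5 mm wide along the edge, top of the bead 5 mm above the table. Origin: centre, at table height; z up.
- square_tray: Square black tray, 78 by 78 mm outside, 68 by 68 mm inside. Fixed to the table; flat floor 3 mm above the table, low round bead 5 mm wide along the edge, top of the bead 5 mm above the table. Origin: centre, at table height; z up.
- cork_mat: Plain round cork mat without a rim, 84 mm across, 3 mm thick, fixed to the table; empty at the start, a free spot for parking one thing. Origin: centre, at table height; z up.
- oiler: Standing oil bottle, body 38 mm across and 80 mm tall, with a shoulder and a red nozzle to 128 mm; loose, about 0.2 kg. It is not part of the job and stays where it stands. Origin: centre of its underside, z up.

How it is judged:
By the outcome, as a careful person would: the job done as asked, in the order asked, and still so for the second after the job is handed in, with the robot touching nothing.
It also fails if it takes over 125 s, if anything falls off the work surface, if the arm or the gripper's body presses on something with over 40 N, if the wrist force passes 120 N, or if a joint passes its speed limit or range.

## Working session

There is one attempt and no reset: what is moved stays moved. The work goes in short steps, Python scripts to look and compute and a tool call to move; the robot and the scene stay as the last step left them, time stands still between calls to the robot, and variables do not carry over. Pictures are saved under pics/ and viewed, at most 15 in all, crops included, and the job is handed in when it is done.

Besides the shell and the picture viewer there is one more tool, called after "Call:" by a JSON object that holds its "op" and its "data". send_rows: Moves the arm, as the interface text tells. Its arguments: {"type":"object","properties":{"plan":{"type":"array"},"squeeze":{"type":"number"}},"required":["plan"]}

```bash
mkdir -p pics; python3 - <<'E'
from workcell import get_obs, optics
import cv2,numpy as np
np.set_printoptions(precision=4,suppress=True)
o=get_obs()
for k,v in o.items(): print(k,np.array(v))
for n in ["scene","side","wrist"]:
    c=optics.get_calibration(n); print(n,c)
    cv2.imwrite(f"pics/{n}0.png",optics.camera(n)[:,:,::-1])
E
```

```text
clock 0.0
joint_pos [ 1.2924  0.3329 -0.0647  1.461   0.0216  1.3499 -0.0885]
joint_velocities [-0.0004 -0.0002 -0.0013  0.0007  0.0012  0.0003  0.0013]
tau [ -0.0011 -62.5468   0.0486 -39.1609   0.0162   0.01    -0.    ]
position [ 0.158  -0.6043  0.2475]
ee_rot [ 0.9918  0.1276 -0.0001 -0.0007]
ft_force [-0.7802  0.0288  0.419 ]
torque [ 0.0218 -0.0221 -0.0214]
grasp_force 0.0
grip_width 1.0039175917073884
scene {'intrinsics': array([[398.427 ,   0.    , 330.2178],
       [  0.    , 398.427 , 201.4293],
       [  0.    ,   0.    ,   1.    ]]), 'world_from_camera': array([[ 0.6545, -0.4876,  0.5778,  1.0084],
       [ 0.7559,  0.4398, -0.485 , -0.7788],
       [-0.0177,  0.7542,  0.6564,  0.5971],
       [ 0.    ,  0.    ,  0.    ,  1.    ]])}
side {'intrinsics': array([[423.7174,   0.    , 327.0488],
       [  0.    , 423.7174, 205.5317],
       [  0.    ,   0.    ,   1.    ]]), 'world_from_camera': array([[-0.9895,  0.0964, -0.1081,  0.4256],
       [-0.1439, -0.7396,  0.6575,  0.1944],
       [-0.0166,  0.6661,  0.7457,  0.6755],
       [ 0.    ,  0.    ,  0.    ,  1.    ]])}
wrist {'intrinsics': array([[309.7069,   0.    , 318.8942],
       [  0.    , 309.7069, 205.436 ],
       [  0.    ,   0.    ,   1.    ]]), 'T_tool_cam': array([[-0.0008,  0.9625,  0.2714,  0.0702],
       [ 1.    ,  0.0009, -0.0004, -0.0002],
       [-0.0006,  0.2714, -0.9625, -0.1262],
       [ 0.    ,  0.    ,  0.    ,  1.    ]])}
```

View pics/scene0.png

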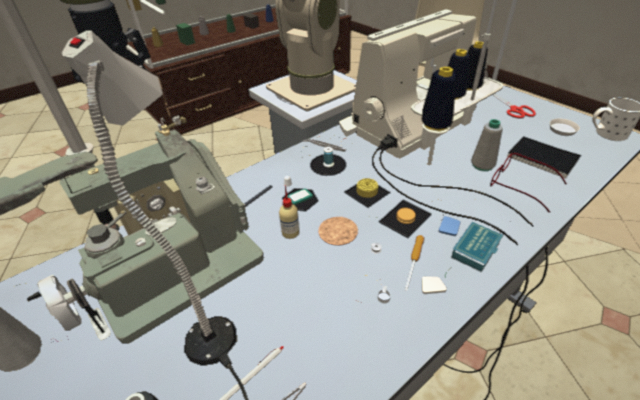

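View pics/side0.png

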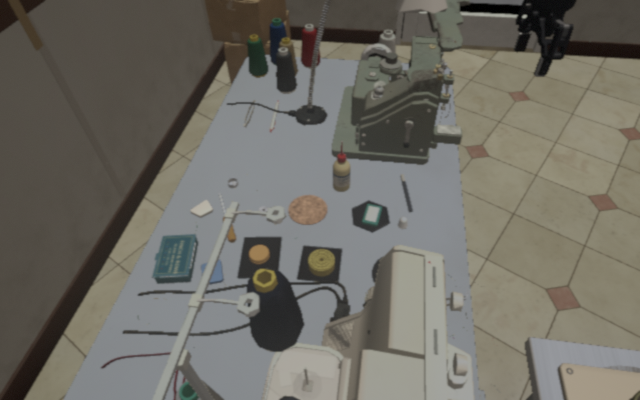

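View pics/wrist0.png

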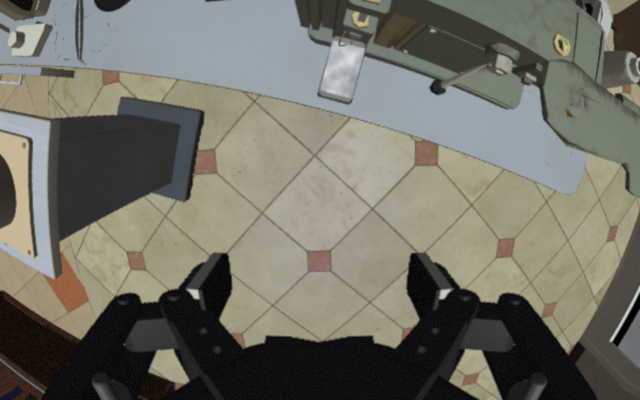

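Scene: spool in the round tray (328,160), needle case in the hex tray (300,198), tape (367,190), wax (405,216), mat (338,231), and oiler (289,220). Side: mat (308,209), hex (371,216), wax tray (260,257), tape tray (321,263); the round tray is hidden behind the machine. Wrist: only floor and table edge.

```bash
cat > h.py <<'E'
import numpy as np,cv2
from scipy.spatial.transform import Rotation as R
from workcell import get_obs,optics
np.set_printoptions(precision=4,suppress=True)
def pose():
    o=get_obs(); T=np.eye(4); T[:3,:3]=R.from_quat(o['ee_rot']).as_matrix(); T[:3,3]=o['position']; return T
def cam(n,T=None):
    c=optics.get_calibration(n)
    return c['intrinsics'], (T@c['T_tool_cam'] if n=='wrist' else c['world_from_camera'])
def ground(n,uv,z,T=None):
    K,W=cam(n,T); uv=np.atleast_2d(np.asarray(uv,float))
    p=(uv-K[:2,2])/K[0,0]
    if n=='wrist':
        r=np.linalg.norm(p,axis=1,keepdims=True)+1e-12
        d=np.hstack([p/r*np.sin(r),np.cos(r)])
    else: d=np.hstack([p,np.ones((len(p),1))])
    d=d*[1,-1,-1]@W[:3,:3].T; o=W[:3,3]
    return (o+d*((z-o[2])/d[:,2:]))[:,:2]
def proj(n,P,T=None):
    K,W=cam(n,T); q=(np.atleast_2d(P)-W[:3,3])@W[:3,:3]*[1,-1,-1]
    if n=='wrist':
        s=np.linalg.norm(q[:,:2],axis=1,keepdims=True); p=q[:,:2]/s*np.arctan2(s,q[:,2:])
    else: p=q[:,:2]/q[:,2:]
    return p*K[0,0]+K[:2,2]
def blob(m,seed,rad=60,close=3):
    """biggest-near-seed contour of mask m"""
    m=cv2.morphologyEx(m.astype(np.uint8)*255,cv2.MORPH_CLOSE,np.ones((close,close)))
    cs,_=cv2.findContours(m,cv2.RETR_EXTERNAL,cv2.CHAIN_APPROX_NONE)
    cs=[c for c in cs if cv2.contourArea(c)>25 and abs(cv2.pointPolygonTest(c,tuple(map(float,seed)),True))<rad]
    cs=[c for c in cs if cv2.pointPolygonTest(c,tuple(map(float,seed)),True)>-6]
    return max(cs,key=cv2.contourArea)[:,0] if cs else None
def centre(xy):
    """mass centre of the outline polygon on the plane, minAreaRect"""
    c=cv2.convexHull((xy*1e4).astype(np.float32)); m=cv2.moments(c)
    r=cv2.minAreaRect(c)
    return np.array([m['m10'],m['m01']])/m['m00']/1e4, np.array(r[0])/1e4,np.array(r[1])/1e4,r[2]
E
python3 - <<'E'
from h import *
for n,seeds in {'scene':dict(round=(328,172),hexa=(300,190),tape=(355,190),wax=(405,203),mat=(338,231)),'side':dict(hexa=(371,203),tape=(321,277),wax=(260,244),mat=(308,209))}.items():
    im=cv2.imread(f'pics/{n}0.png'); h=cv2.cvtColor(im,cv2.COLOR_BGR2HSV).astype(int); b=im.astype(int)
    dark=b.max(2)<70
    orange=(h[...,0]<35)&(h[...,1]>60)&(h[...,2]>60)
    for k,s in seeds.items():
        m=orange if k=='mat' else dark
        c=blob(m,s)
        if c is None: print(n,k,'none',b[s[1],s[0]]);continue
        print(n,k,*centre(ground(n,c,0.003)))
    for k,s,z in [('tape',(367,183) if n=='scene' else (321,258),.02),('wax',(405,214) if n=='scene' else (260,253),.013)]:
        c=blob(orange,s); print(n,k,'obj',None if c is None else centre(ground(n,c,z+.003)))
    if n=='side': print('oil base', ground(n,[342,187],0), 'needle',ground(n,[372,214],.012))
    else: print('oil base', ground(n,[289,233],0),'spool',ground(n,[327,152],.049),'needle',ground(n,[300,197],.012))
E
```

```text
scene round [ 0.3717 -0.2499] [ 0.3715 -0.2507] [0.0844 0.0825] 47.6358757019043
scene hexa none [132 147 115]
scene tape [ 0.5217 -0.2594] [ 0.5168 -0.2544] [0.0735 0.0727] 1.6276911497116089
scene wax [ 0.6336 -0.2547] [ 0.6334 -0.2545] [0.071  0.0916] 7.906019687652588
scene mat [ 0.5649 -0.3878] [ 0.5652 -0.3876] [0.0801 0.0796] 48.174625396728516
scene tape obj (array([ 0.522 , -0.2605]), array([ 0.522 , -0.2599]), array([0.0504, 0.0693]), 46.320308685302734)
scene wax obj (array([ 0.6371, -0.2589]), array([ 0.6371, -0.2587]), array([0.0404, 0.0518]), 42.026554107666016)
oil base [[ 0.501  -0.4679]] spool [[ 0.3814 -0.2592]] needle [[ 0.4357 -0.3874]]
side hexa [ 0.4303 -0.3822] [ 0.4304 -0.3821] [0.0781 0.0716] 40.67978286743164
side tape [ 0.5853 -0.188 ] [ 0.5786 -0.1862] [0.2233 0.2584] 85.13064575195312
side wax [ 0.5853 -0.188 ] [ 0.5786 -0.1862] [0.2233 0.2584] 85.13064575195312
side mat [ 0.5628 -0.3836] [ 0.563  -0.3845] [0.0787 0.0791] 8.366897583007812
side tape obj (array([ 0.5113, -0.242 ]), array([ 0.5122, -0.2407]), array([0.0502, 0.0597]), 7.646160125732422)
side wax obj (array([ 0.6325, -0.2489]), array([ 0.6329, -0.2485]), array([0.0401, 0.0472]), 13.496549606323242)
oil base [[ 0.4985 -0.4602]] needle [[ 0.4267 -0.3795]]
```

```bash
python3 - <<'E'
import cv2
a=cv2.imread('pics/scene0.png')[140:250,260:440]; b=cv2.imread('pics/side0.png')[150:300,220:420]
cv2.imwrite('pics/c1.png',cv2.resize(a,None,fx=4.4,fy=4.4)); 
E
```

```text
(no output)
```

View pics/c1.png

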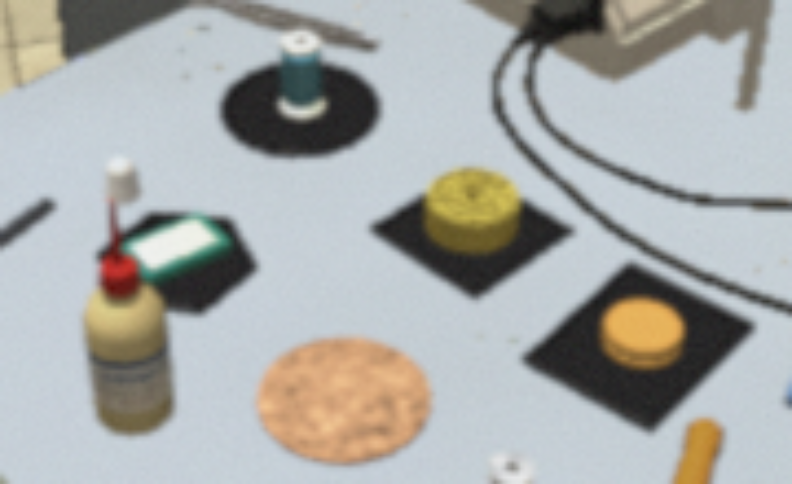

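Crop: spool in round, needle case in hex, tape in square, wax in the oblong tray (two 2-cycles), bottle close to hex. I'll move over the middle and look with the wrist camera.

Call:
{"op": "send_rows", "data": {"plan": [[[0,0,0,0.117,-0.142,0,1],[0,0,0,0.117,-0.142,0,1],[0,0,0,0.117,-0.142,0,1],[0,0,0,0.117,-0.142,0,1],[0,0,0,0.117,-0.142,0,1],[0,0,0,0.117,-0.142,0,1],[0,0,0,0.172,-0.033,0,1],[0,0,0,0.172,-0.033,0,1],[0,0,0,0.172,-0.033,0,1],[0,0,0,0.172,-0.033,0,1],[0,0,0,0.172,-0.033,0,1],[0,0,0,0.172,-0.033,0,1],[0,0,0.057,0,0,0,1],[0,0,0.057,0,0,0,1],[0,0,0.057,0,0,0,1],[0,0,0,0,0,0,1],[0,0,0,0,0,0,1]]]}}

```text
clock: 1.57
position: [0.4404, -0.3137, 0.2481]
ee_rot: [1.0, 0.001, -0.0, -0.0]
ft_force: [-0.2, -0.4, 0.4]
grip_width: 0.997
grasp_force: 0.0
```

```bash
python3 - <<'E'
from h import *
T=pose(); im=optics.camera('wrist')[:,:,::-1]; cv2.imwrite('pics/w1.png',im); np.save('w1.npy',T); print(T); o=get_obs(); print(o['clock'],o['ft_force'],o['joint_pos'])
E
```

```text
[[ 1.      0.0019 -0.0003  0.4404]
 [ 0.0019 -1.      0.0001 -0.3137]
 [-0.0003 -0.0001 -1.      0.2481]
 [ 0.      0.      0.      1.    ]]
1.6167 [ 0.3091  0.2682 -0.1247] [ 0.8628  0.1698 -0.3662  1.6696  0.0627  1.3139 -1.0832]
```

View pics/w1.png

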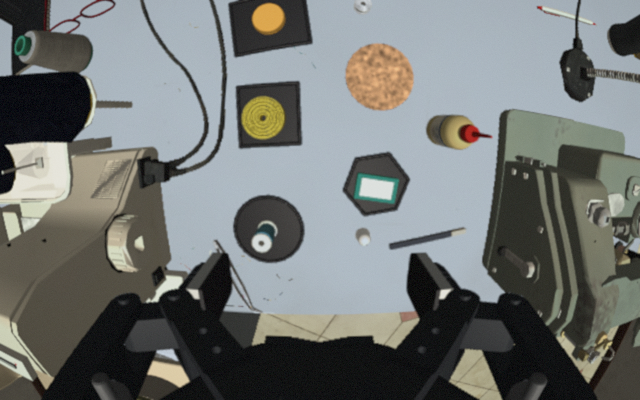

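The wrist view shows everything: wax (268,18), mat (379,76), tape (263,118), bottle (450,131), case (376,189), spool (262,240).

```bash
cat > meas.py <<'E'
from h import *
def masks(im):
    h=cv2.cvtColor(im,cv2.COLOR_BGR2HSV).astype(int); b=im.astype(int)
    return dict(dark=b.max(2)<85, orange=(h[...,0]<40)&(h[...,1]>90)&(h[...,2]>70), teal=(h[...,0]>70)&(h[...,0]<98)&(h[...,1]>90)&(h[...,2]>40), white=b.min(2)>185)
E
python3 - <<'E'
from meas import *
im=cv2.imread('pics/w1.png'); T=np.load('w1.npy'); M=masks(im)
def go(k,m,s,z,close=3):
    c=blob(M[m],s,80,close)
    print(k,'none' if c is None else centre(ground('wrist',c,z,T)))
for s in [(242,215),(376,165),(243,118),(243,15)]: go('tray'+str(s),'dark',s,.004)
go('mat','orange',(379,76),.003); go('tape','orange',(263,118),.023); go('wax','orange',(268,18),.016)
go('case','teal',(360,188),.012,5); go('panel','white',(376,189),.012)
go('spooltop','white',(259,243),.049,1)
for n in ('spooltop',):
    m=M['white'][225:260,240:285]; print(np.argwhere(m).mean(0)[::-1]+[240,225], m.sum())
print('round pred', proj('wrist',[[.371,-.25,.004]],T), 'oil nozzle', ground('wrist',[470,134],.10,T), ground('wrist',[441,131],.04,T))
E
```

```text
tray(242, 215) (array([ 0.3735, -0.2478]), array([ 0.3735, -0.2477]), array([0.0909, 0.0895]), 89.85081481933594)
tray(376, 165) (array([ 0.4335, -0.3841]), array([ 0.4335, -0.3842]), array([0.0742, 0.083 ]), 69.95286560058594)
tray(243, 118) (array([ 0.5186, -0.2525]), array([ 0.5185, -0.2527]), array([0.0762, 0.0761]), 1.8024766445159912)
tray(243, 15) (array([ 0.6319, -0.2513]), array([ 0.636 , -0.2529]), array([0.0758, 0.0941]), 8.069101333618164)
mat (array([ 0.5661, -0.3857]), array([ 0.5664, -0.3858]), array([0.0808, 0.0808]), 45.820953369140625)
tape (array([ 0.5148, -0.2495]), array([ 0.5148, -0.2497]), array([0.051 , 0.0495]), 88.58020782470703)
wax (array([ 0.6355, -0.254 ]), array([ 0.6354, -0.2541]), array([0.0412, 0.0406]), 46.77788162231445)
case (array([ 0.4302, -0.3826]), array([ 0.4303, -0.3825]), array([0.0522, 0.0324]), 82.19593811035156)
panel (array([ 0.4299, -0.3828]), array([ 0.4298, -0.3828]), array([0.0387, 0.0212]), 81.99334716796875)
spooltop (array([ 0.3741, -0.247 ]), array([ 0.3738, -0.2473]), array([0.0199, 0.0204]), 85.78746795654297)
[261.1478 242.5862] 203
round pred [[269.66   231.6319]] oil nozzle [[ 0.504  -0.4572]] [[ 0.5035 -0.4508]]
```

Call:
{"op": "send_rows", "data": {"plan": [[[0,0,0,-0.111,-0.111,0,0.8],[0,0,0,-0.111,-0.111,0,0.6],[0,0,0,-0.111,-0.111,0,0.6],[0,0,0,0,0,0.171,0.6],[0,0,0,0,0,0.171,0.6],[0,0,0,0,0,0.171,0.6],[0,0,0,0,0,0.171,0.6],[0,0,0,0,0,0.171,0.6],[0,0,0,0,0,0.17,0.6],[0,0,0,0,0,0,0.6],[0,0,0,0,0,0,0.6],[0,0,0,0,0,0,0.4],[0,0,0,0,0,0,0.3],[0,0,0,0,0,0,0.2],[0,0,0,0,0,0,0.1],[0,0,0,0,0,0,0.1],[0,0,0,0,0,0,0.1]]], "squeeze": 25}}

```text
clock: 3.03
position: [0.3755, -0.2479, 0.0454]
ee_rot: [1.0, -0.0, 0.002, 0.001]
ft_force: [0.1, 1.6, 8.8]
grip_width: 0.218
grasp_force: 24.1
```

Call:
{"op": "send_rows", "data": {"plan": [[[0,0,0,0,0,-0.1,0.1],[0,0,0,0,0,-0.2,0.1],[0,0,0,0,0,-0.2,0.1],[0,0,0,0.159,0.115,0,0.1],[0,0,0,0.159,0.115,0,0.1],[0,0,0,0.159,0.115,0,0.1],[0,0,0,0.159,0.115,0,0.1],[0,0,0,0.159,0.115,0,0.1],[0,0,0,0.159,0.115,0,0.1],[0,0,0,0,0,0,0.1],[0,0,0,0,0,0,0.1]]]}}

```text
clock: 3.95
position: [0.5657, -0.3858, 0.1429]
ee_rot: [1.0, -0.0, 0.0, -0.0]
ft_force: [-0.5, 0.2, 0.5]
grip_width: 0.224
grasp_force: 24.5
```

```bash
python3 - <<'E'
from h import *
T=pose(); im=optics.camera('wrist')[:,:,::-1]; cv2.imwrite('pics/w2.png',im); np.save('w2.npy',T)
b=optics.camera('scene')[100:250,240:440,::-1]
cv2.imwrite('pics/v2.png',np.vstack([im[100:400],cv2.resize(b,(640,480))[180:480]])); print(T[:3,3],get_obs()['ft_force'])
E
```

```text
[ 0.5657 -0.3858  0.1429] [-0.478   0.5379  0.2339]
```

View pics/v2.png

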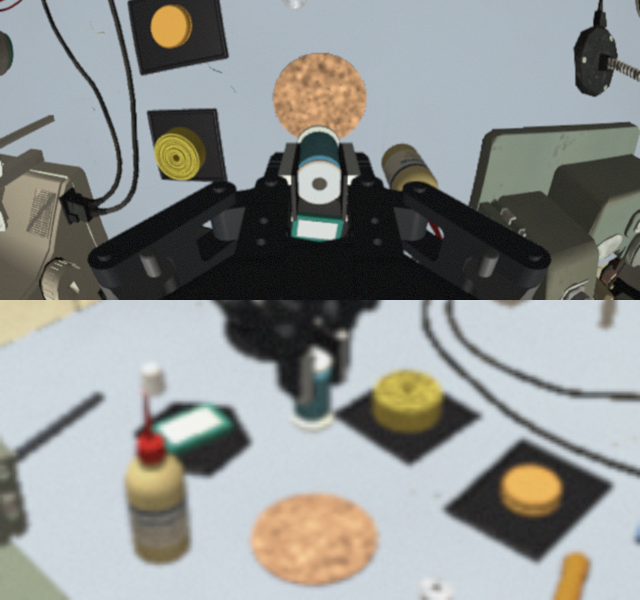

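Upper picture: spool held upright between the pads (320,180), mat ahead (320,97); lower: the scene camera confirms that it hangs straight. I'll set it on the mat and go to the tape.

Call:
{"op": "send_rows", "data": {"plan": [[[0,0,0,0,0,0.15,0.1],[0,0,0,0,0,0.15,0.1],[0,0,0,0,0,0.12,0.1],[0,0,0,0,0,0.064,0.1],[0,0,0,0,0,0,0.1],[0,0,0,0,0,0,0.1],[0,0,0,0,0,0,0.3],[0,0,0,0,0,0,0.4],[0,0,0,0,0,0,0.6],[0,0,0,0,0,0,0.6],[0,0,0,0,0,-0.1,0.6],[0,0,0,0,0,-0.2,0.6],[0,0,0,0,0,-0.2,0.6],[0,0,0,0,0,-0.2,0.6],[0,0,0,-0.064,-0.17,0,0.8],[0,0,0,-0.064,-0.17,0,0.9],[0,0,0,-0.064,-0.17,0,0.9],[0,0,0,-0.064,-0.17,0,0.9],[0,0,0,0,0,0,0.9],[0,0,0,0,0,0,0.9]]]}}

```text
clock: 5.72
position: [0.5135, -0.2473, 0.1874]
ee_rot: [1.0, 0.001, 0.0, 0.0]
ft_force: [0.2, -0.6, 0.9]
grip_width: 0.896
grasp_force: 0.0
```

```bash
python3 - <<'E'
from meas import *
T=pose(); im=np.ascontiguousarray(optics.camera('wrist')[:,:,::-1]); cv2.imwrite('pics/w3.png',im); np.save('w3.npy',T)
b=optics.camera('scene')[100:250,240:440,::-1]; cv2.imwrite('pics/s3.png',b)
cv2.imwrite('pics/v3.png',np.vstack([im,cv2.resize(b,(640,480))[200:400]])); print(T[:3,3])
M=masks(im)
c=blob(M['orange'],proj('wrist',[[.515,-.25,.023]],T)[0]); print(None if c is None else centre(ground('wrist',c,.023,T)))
c=blob(M['white'],proj('wrist',[[.566,-.386,.049]],T)[0]); print(None if c is None else centre(ground('wrist',c,.049,T)))
E
```

```text
[ 0.5135 -0.2473  0.1874]
(array([ 0.5158, -0.2488]), array([ 0.5155, -0.2489]), array([0.05  , 0.0505]), 45.18613815307617)
(array([ 0.5629, -0.3851]), array([ 0.5629, -0.3849]), array([0.0197, 0.0195]), 3.864433526992798)
```

View pics/v3.png

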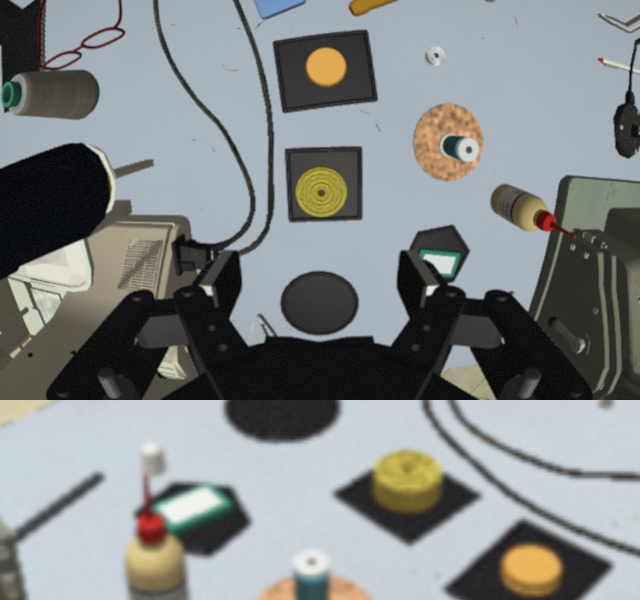

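Wrist: spool standing on the mat (468,149), tape (322,193), wax (326,67), empty round tray (320,303). I'll grip the tape.

Call:
{"op": "send_rows", "data": {"plan": [[[0,0,0,0.01,0.007,0.15,0.9],[0,0,0,0,0,0.15,0.9],[0,0,0,0,0,0.15,0.9],[0,0,0,0,0,0.15,0.9],[0,0,0,0,0,0.15,0.9],[0,0,0,0,0,0.067,0.9],[0,0,0,0,0,0,0.8],[0,0,0,0,0,0,0.7],[0,0,0,0,0,0,0.6],[0,0,0,0,0,0,0.5],[0,0,0,0,0,0,0.4],[0,0,0,0,0,0,0.4],[0,0,0,0,0,0,0.4]]]}}

```text
clock: 6.9
position: [0.5169, -0.2512, 0.0251]
ee_rot: [1.0, -0.0, 0.001, 0.001]
ft_force: [0.1, -0.4, 7.7]
grip_width: 0.562
grasp_force: 26.4
```

```bash
python3 - <<'E'
from meas import *
im=cv2.imread('pics/w3.png'); T=np.load('w3.npy'); M=masks(im)
for k,s in dict(round=(.3735,-.25),square=(.49,-.2825),oblong=(.665,-.217)).items():
    c=blob(M['dark'],proj('wrist',[[*s,.004]],T)[0]); print(k,None if c is None else centre(ground('wrist',c,.004,T)))
for k,s,z in [('wax',(.635,-.254),.016),('mat',(.585,-.386),.003)]:
    c=blob(M['orange'],proj('wrist',[[*s,z]],T)[0]); print(k,None if c is None else centre(ground('wrist',c,z,T)))
E
```

```text
round (array([ 0.3738, -0.2475]), array([ 0.3736, -0.2475]), array([0.091 , 0.0904]), 89.96709442138672)
square (array([ 0.5186, -0.2523]), array([ 0.5187, -0.2524]), array([0.0764, 0.0763]), 1.9683984518051147)
oblong (array([ 0.6355, -0.2528]), array([ 0.6355, -0.2528]), array([0.0746, 0.0945]), 7.9784698486328125)
wax (array([ 0.6362, -0.2532]), array([ 0.6358, -0.2531]), array([0.0397, 0.0388]), 0.14870889484882355)
mat (array([ 0.5662, -0.3855]), array([ 0.5664, -0.3857]), array([0.0809, 0.0815]), 2.4353606700897217)
```

Call:
{"op": "send_rows", "data": {"plan": [[[0,0,0,0,0,-0.06,0.4],[0,0,0,0,0,-0.2,0.4],[0,0,0,0,0,-0.2,0.4],[0,0,0,-0.178,-0.005,0,0.4],[0,0,0,-0.178,-0.005,0,0.4],[0,0,0,-0.178,-0.005,0,0.4],[0,0,0,-0.178,-0.005,0,0.4],[0,0,0,0,0,0,0.4],[0,0,0,0,0,0,0.4]]]}}

```text
clock: 7.65
position: [0.3719, -0.247, 0.1164]
ee_rot: [1.0, -0.001, 0.0, 0.001]
ft_force: [0.5, -0.3, -0.4]
grip_width: 0.554
grasp_force: 26.2
```

```bash
python3 - <<'E'
from meas import *
T=pose(); im=np.ascontiguousarray(optics.camera('wrist')[:,:,::-1]); cv2.imwrite('pics/w4.png',im); np.save('w4.npy',T)
print(T[:3,3]); M=masks(im); z=T[2,3]-.0221+.02
s=proj('wrist',[[*T[:2,3],z]],T)[0]; c=blob(M['orange'],s); print(s,None if c is None else centre(ground('wrist',c,z,T)), c.min(0),c.max(0))
E
```

```text
[ 0.3719 -0.247   0.1164]
[320.1546 275.171 ] (array([ 0.3733, -0.2463]), array([ 0.3737, -0.2464]), array([0.0482, 0.0538]), 89.84687042236328) [268 217] [370 318]
```

Call:
{"op": "send_rows", "data": {"plan": [[[0,0,0,0.009,0.002,0.15,0.4],[0,0,0,0,0,0.15,0.4],[0,0,0,0,0,0.1,0.4],[0,0,0,0,0,0.053,0.4],[0,0,0,0,0,0,0.4],[0,0,0,0,0,0,0.4],[0,0,0,0,0,0,0.65],[0,0,0,0,0,0,0.75],[0,0,0,0,0,0,0.8],[0,0,0,0,0,0,0.8],[0,0,0,0,0,-0.1,0.8],[0,0,0,0,0,-0.2,0.8],[0,0,0,0,0,-0.2,0.8],[0,0,0,0,0,-0.2,0.8],[0,0,0,0.158,0.115,0,0.7],[0,0,0,0.158,0.115,0,0.6],[0,0,0,0.158,0.115,0,0.6],[0,0,0,0.158,0.115,0,0.6],[0,0,0,0.158,0.115,0,0.6],[0,0,0,0.158,0.115,0,0.6]]]}}

```text
clock: 9.37
position: [0.5656, -0.3864, 0.1645]
ee_rot: [1.0, -0.001, -0.0, 0.0]
ft_force: [0.8, -0.0, 0.4]
grip_width: 0.599
grasp_force: 0.0
```

Call:
{"op": "send_rows", "data": {"plan": [[[0,0,0,0,0,0,0.6],[0,0,0,0,0,0,0.6],[0,0,0,0,0,0,0.6]]]}}

```text
clock: 9.62
position: [0.5643, -0.3846, 0.1642]
ee_rot: [1.0, -0.0, -0.0, -0.0]
ft_force: [-0.3, 0.9, 0.4]
grip_width: 0.601
grasp_force: 0.0
```

```bash
python3 - <<'E'
from meas import *
T=pose(); im=np.ascontiguousarray(optics.camera('wrist')[:,:,::-1]); cv2.imwrite('pics/w5.png',im); np.save('w5.npy',T)
print(T[:3,3],get_obs()['clock']); M=masks(im)
for k,m,p in [('tape','orange',(.374,-.2475,.023)),('spool','white',(.563,-.385,.049)),('case','teal',(.43,-.365,.012)),('hex','dark',(.462,-.384,.004))]:
    c=blob(M[m],proj('wrist',[p],T)[0],80,5); print(k,None if c is None else centre(ground('wrist',c,p[2],T)))
b=optics.camera('scene')[120:250,240:440,::-1]; cv2.imwrite('pics/v5.png',np.vstack([im,cv2.resize(b,(307,200)).repeat(1,0) if 0 else cv2.copyMakeBorder(cv2.resize(b,(308,200)),0,0,0,332,0)]))
E
```

```text
[ 0.5643 -0.3846  0.1642] 9.6667
tape (array([ 0.3722, -0.248 ]), array([ 0.3734, -0.2516]), array([0.0313, 0.0509]), 54.302982330322266)
spool (array([ 0.5632, -0.3849]), array([ 0.5631, -0.3849]), array([0.0212, 0.0203]), 89.93083190917969)
case (array([ 0.4317, -0.3828]), array([ 0.4318, -0.3829]), array([0.0526, 0.0358]), 82.00495147705078)
hex (array([ 0.3622, -0.3027]), array([ 0.4562, -0.2611]), array([0.7551, 1.3949]), 5.120151996612549)
```

View pics/v5.png

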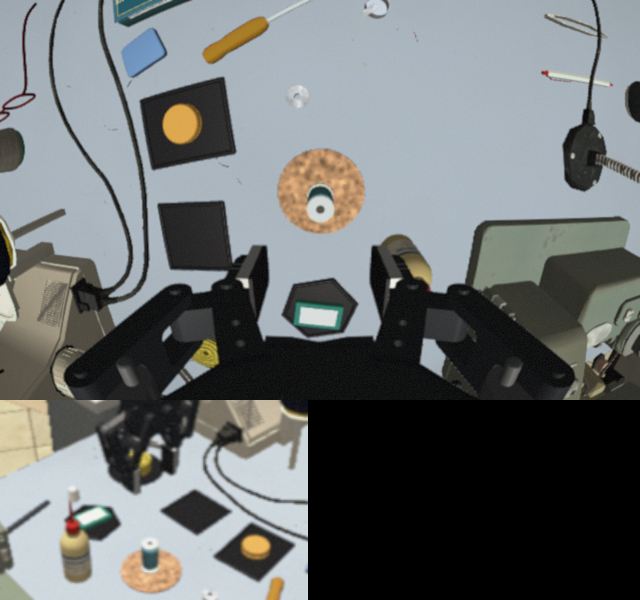

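Wrist: spool on mat (320,205), empty square tray (195,236), tape partly hidden at (205,352). I'll pick the spool.

Call:
{"op": "send_rows", "data": {"plan": [[[0,0,0,-0.005,0,0.15,0.6],[0,0,0,0,0,0.15,0.6],[0,0,0,0,0,0.15,0.6],[0,0,0,0,0,0.15,0.6],[0,0,0,0,0,0,0.5],[0,0,0,0,0,0,0.4],[0,0,0,0,0,0,0.3],[0,0,0,0,0,0,0.2],[0,0,0,0,0,0,0.1],[0,0,0,0,0,0,0.1],[0,0,0,0,0,0,0.1]]]}}

```text
clock: 10.63
position: [0.565, -0.3855, 0.0477]
ee_rot: [1.0, -0.0, 0.002, 0.001]
ft_force: [-1.8, 1.9, 8.3]
grip_width: 0.223
grasp_force: 24.3
```

Call:
{"op": "send_rows", "data": {"plan": [[[0,0,0,0,0,-0.08,0.1],[0,0,0,0,0,-0.15,0.1],[0,0,0,0,0,-0.15,0.1],[0,0,0,-0.056,-0.165,0,0.1],[0,0,0,-0.056,-0.165,0,0.1],[0,0,0,-0.056,-0.165,0,0.1],[0,0,0,-0.056,-0.165,0,0.1],[0,0,0,0,0,0,0.1],[0,0,0,0,0,0,0.1],[0,0,0,0,0,0,0.1]]]}}

```text
clock: 11.47
position: [0.5193, -0.2538, 0.1219]
ee_rot: [1.0, -0.0, 0.001, 0.001]
ft_force: [-0.1, 0.0, -1.1]
grip_width: 0.216
grasp_force: 24.5
```

Call:
{"op": "send_rows", "data": {"plan": [[[0,0,0,0.007,-0.005,0.15,0.1],[0,0,0,0,0,0.15,0.1],[0,0,0,0,0,0.068,0.1],[0,0,0,0,0,0,0.1],[0,0,0,0,0,0,0.1],[0,0,0,0,0,0,0.3],[0,0,0,0,0,0,0.4],[0,0,0,0,0,0,0.6],[0,0,0,0,0,0,0.6],[0,0,0,0,0,-0.1,0.6],[0,0,0,0,0,-0.2,0.6],[0,0,0,0,0,-0.2,0.6],[0,0,0,0,0,-0.2,0.6],[0,0,0,-0.11,0.165,0,0.6],[0,0,0,-0.11,0.165,0,0.6],[0,0,0,-0.11,0.165,0,0.6],[0,0,0,-0.11,0.165,0,0.6],[0,0,0,0,0,0,0.6],[0,0,0,0,0,0,0.6],[0,0,0,0,0,0,0.6]]]}}

```text
clock: 13.13
position: [0.4324, -0.3835, 0.1871]
ee_rot: [1.0, -0.0, 0.0, -0.0]
ft_force: [0.3, 0.9, 0.4]
grip_width: 0.6
grasp_force: 0.0
```

```bash
python3 - <<'E'
from meas import *
T=pose(); im=np.ascontiguousarray(optics.camera('wrist')[:,:,::-1]); cv2.imwrite('pics/w6.png',im); np.save('w6.npy',T)
print(T[:3,3],get_obs()['clock']); M=masks(im)
for k,m,p in [('tape','orange',(.374,-.2475,.023)),('spool','white',(.5186,-.2524,.049)),('case','teal',(.43,-.365,.012)),('hex','dark',(.46,-.384,.004)),('sq','dark',(.5,-.27,.004))]:
    c=blob(M[m],proj('wrist',[p],T)[0],80,5); print(k,None if c is None else centre(ground('wrist',c,p[2],T)))
E
```

```text
[ 0.4324 -0.3835  0.1871] 13.1833
tape (array([ 0.3764, -0.2493]), array([ 0.3768, -0.2496]), array([0.0508, 0.058 ]), 41.8133659362793)
spool (array([ 0.5182, -0.2531]), array([ 0.5183, -0.2529]), array([0.0209, 0.0213]), 87.9806137084961)
case (array([ 0.4303, -0.3825]), array([ 0.4303, -0.3825]), array([0.0523, 0.0328]), 82.55500793457031)
hex (array([ 0.4336, -0.3842]), array([ 0.4336, -0.3839]), array([0.0741, 0.0838]), 10.301777839660645)
sq (array([ 0.5185, -0.2528]), array([ 0.5185, -0.2528]), array([0.0762, 0.0764]), 1.8999238014221191)
```

View pics/w6.png

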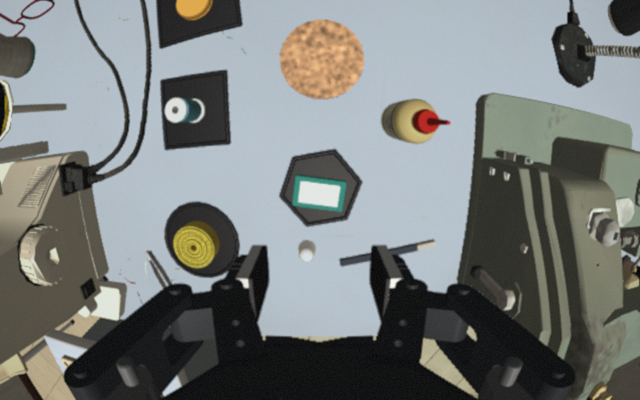

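Wrist: spool centred in square tray (184,110), tape in the round tray (197,243), case (320,192) with its length almost along y. I'll grip the case by its ends, first descending to check the height.

Call:
{"op": "send_rows", "data": {"plan": [[[0,0,0.046,0,0,0,0.75],[0,0,0.045,0,0,0.1,0.75],[0,0,0,0,0,0.15,0.75],[0,0,0,0,0,0.15,0.75],[0,0,0,0,0,0.15,0.75],[0,0,0,0,0,0.15,0.75],[0,0,0,0,0,0.1,0.75],[0,0,0,0,0,0,0.75],[0,0,0,0,0,0,0.75],[0,0,0,0,0,0,0.75]]]}}

```text
clock: 14.02
position: [0.4335, -0.3838, 0.0285]
ee_rot: [0.998, -0.068, 0.001, 0.0]
ft_force: [0.3, -0.0, 0.2]
grip_width: 0.752
grasp_force: 0.0
```

```bash
python3 - <<'E'
from meas import *
T=pose(); im=optics.camera('wrist')[:,:,::-1]
print(T,get_obs()['ft_force'])
s=optics.camera('side')[150:270,300:440,::-1]; b=optics.camera('scene')[150:260,240:380,::-1]
cv2.imwrite('pics/v7.png',np.hstack([cv2.resize(im[150:400,160:480],(400,312)),cv2.resize(b,(397,312))]))
E
```

```text
[[ 0.9908 -0.1355  0.0018  0.4335]
 [-0.1355 -0.9908 -0.0011 -0.3838]
 [ 0.0019  0.0008 -1.      0.0285]
 [ 0.      0.      0.      1.    ]] [ 0.2119 -0.0268  0.6653]
```

View pics/v7.png

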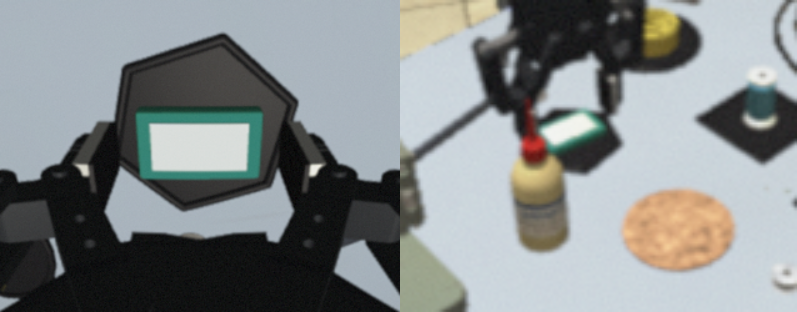

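Left: case between the pads, aligned; right: no contact. Lowering gently to feel the bead.

Call:
{"op": "send_rows", "data": {"plan": [[[0,0,0,0,0,0.02,0.75],[0,0,0,0,0,0.005,0.75],[0,0,0,0,0,0,0.75],[0,0,0,0,0,0,0.75]]]}}

```text
clock: 14.5
position: [0.432, -0.3839, 0.0219]
ee_rot: [0.998, -0.069, -0.0, -0.0]
ft_force: [-0.1, 0.0, 0.5]
grip_width: 0.754
grasp_force: 0.0
```

Call:
{"op": "send_rows", "data": {"plan": [[[0,0,0,0,0,0.01,0.75],[0,0,0,0,0,0.005,0.75],[0,0,0,0,0,0,0.75],[0,0,0,0,0,0,0.75]]]}}

```text
clock: 14.83
position: [0.432, -0.384, 0.0188]
ee_rot: [0.998, -0.069, -0.0, -0.0]
ft_force: [0.4, -0.5, -0.7]
grip_width: 0.749
grasp_force: 0.0
```

Call:
{"op": "send_rows", "data": {"plan": [[[0,0,0,0,0,0.005,0.75],[0,0,0,0,0,0,0.7],[0,0,0,0,0,0,0.65],[0,0,0,0,0,0,0.6],[0,0,0,0,0,0,0.55],[0,0,0,0,0,0,0.5],[0,0,0,0,0,0,0.5],[0,0,0,0,0,0,0.5]]], "squeeze": 22}}

```text
clock: 15.5
position: [0.4323, -0.384, 0.0182]
ee_rot: [0.998, -0.069, 0.0, 0.0]
ft_force: [-1.4, 1.8, 4.8]
grip_width: 0.599
grasp_force: 23.1
```

Call:
{"op": "send_rows", "data": {"plan": [[[0,0,0,0,0,-0.05,0.5],[0,0,0,0,0,-0.15,0.5],[0,0,0,0,0,-0.2,0.5],[0,0,0,0,0,0,0.5],[0,0,0,0,0,0,0.5]]]}}

```text
clock: 15.92
position: [0.4333, -0.3852, 0.1008]
ee_rot: [0.998, -0.069, 0.002, 0.002]
ft_force: [-0.5, 0.3, -0.7]
grip_width: 0.602
grasp_force: 23.4
```

Call:
{"op": "send_rows", "data": {"plan": [[[0,0,0,0,0,-0.15,0.5],[0,0,0,-0.02,-0.15,-0.15,0.5],[0,0,0,0.166,-0.021,0,0.5],[0,0,0,0.166,-0.021,0,0.5],[0,0,0,0.166,-0.021,0,0.5],[0,0,0,0.166,-0.021,0,0.5],[0,0,0,0.02,0.15,0,0.5],[0,0,0,0,0,0,0.5],[0,0,0,0,0,0,0.5],[0,0,0,0,0,0,0.5]]]}}

```text
clock: 16.75
position: [0.5655, -0.3857, 0.156]
ee_rot: [0.998, -0.069, -0.001, -0.001]
ft_force: [0.5, 0.7, -1.1]
grip_width: 0.602
grasp_force: 23.4
```

Call:
{"op": "send_rows", "data": {"plan": [[[0,0,0,0,0,0.18,0.5],[0,0,0,0,0,0.18,0.5],[0,0,0,0,0,0.18,0.5],[0,0,0,0,0,0.1,0.5],[0,0,0,0,0,0.046,0.5],[0,0,0,0,0,0,0.5],[0,0,0,0,0,0,0.5],[0,0,0,0,0,0,0.7],[0,0,0,0,0,0,0.75],[0,0,0,0,0,0,0.75],[0,0,0,0,0,-0.1,0.75],[0,0,0,0,0,-0.2,0.75],[0,0,0,0,0,-0.2,0.75],[0,0,0,0,0,-0.15,0.75],[0,0,0,0.067,-0.177,0,0.75],[0,0,0,0.067,-0.177,0,0.7],[0,0,0,0.067,-0.177,0,0.65],[0,0,0,0.067,-0.177,0,0.65],[0,0,0,0,0,0,0.65],[0,0,0,0,0,0,0.65]]]}}

```text
clock: 18.42
position: [0.6398, -0.2496, 0.1504]
ee_rot: [0.998, -0.066, 0.0, -0.001]
ft_force: [0.4, -1.1, -0.0]
grip_width: 0.652
grasp_force: 0.0
```

```bash
python3 - <<'E'
from meas import *
T=pose(); im=np.ascontiguousarray(optics.camera('wrist')[:,:,::-1]); cv2.imwrite('pics/w8.png',im); np.save('w8.npy',T)
print(T,get_obs()['clock']); M=masks(im)
for k,m,p in [('wax','orange',(.636,-.253,.016)),('case','teal',(.566,-.365,.012)),('obl','dark',(.665,-.217,.004)),('spool','white',(.5186,-.2524,.049))]:
    c=blob(M[m],proj('wrist',[p],T)[0],80,5); print(k,None if c is None else centre(ground('wrist',c,p[2],T)))
E
```

```text
[[ 0.9913 -0.1315  0.001   0.6398]
 [-0.1315 -0.9913  0.0012 -0.2496]
 [ 0.0009 -0.0013 -1.      0.1504]
 [ 0.      0.      0.      1.    ]] 18.4667
wax (array([ 0.6378, -0.2531]), array([ 0.6379, -0.253 ]), array([0.0386, 0.0399]), 82.45914459228516)
case (array([ 0.5651, -0.3834]), array([ 0.5651, -0.3834]), array([0.0516, 0.0314]), 82.35570526123047)
obl (array([ 0.6359, -0.2526]), array([ 0.6358, -0.2527]), array([0.0748, 0.0945]), 7.926413059234619)
spool (array([ 0.5218, -0.2527]), array([ 0.5226, -0.2526]), array([0.0106, 0.0201]), 3.034031391143799)
```

View pics/w8.png

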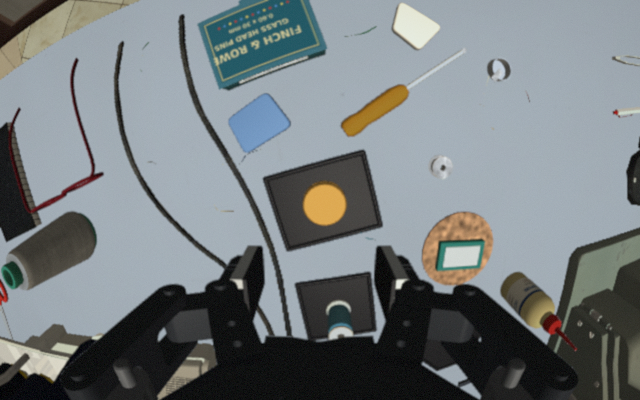

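Wrist: case flat on the mat (460,255), wax (325,205) in the oblong tray, spool upright (340,317). I'll pick the wax.

Call:
{"op": "send_rows", "data": {"plan": [[[0,0,0,-0.006,0.02,0.18,0.65],[0,0,0,0,0,0.18,0.65],[0,0,0,0,0,0.18,0.65],[0,0,0,0,0,0.107,0.65],[0,0,0,0,0,0,0.65],[0,0,0,0,0,0,0.65]]]}}

```text
clock: 18.97
position: [0.6356, -0.2593, 0.02]
ee_rot: [0.998, -0.07, -0.001, 0.0]
ft_force: [0.7, 0.0, 0.3]
grip_width: 0.653
grasp_force: 0.0
```

Call:
{"op": "send_rows", "data": {"plan": [[[0,0,0,0,0,0,0.6],[0,0,0,0,0,0,0.55],[0,0,0,0,0,0,0.5],[0,0,0,0,0,0,0.4],[0,0,0,0,0,0,0.35],[0,0,0,0,0,0,0.35],[0,0,0,0,0,0,0.35]]]}}

```text
clock: 19.55
position: [0.6367, -0.2576, 0.0212]
ee_rot: [0.998, -0.069, 0.0, 0.0]
ft_force: [-2.3, -1.5, 5.4]
grip_width: 0.447
grasp_force: 22.2
```

Call:
{"op": "send_rows", "data": {"plan": [[[0,0,0,0,0,-0.06,0.35],[0,0,0,0,0,-0.18,0.35],[0,0,0,0,0,-0.2,0.35],[0,0,0,0,0,-0.16,0.35],[0,0,0,-0.153,0.128,0,0.35],[0,0,0,-0.153,0.128,0,0.35],[0,0,0,-0.153,0.128,0,0.35],[0,0,0,-0.153,0.128,0,0.35],[0,0,0,-0.153,0.128,0,0.35],[0,0,0,-0.153,0.128,0,0.35],[0,0,0,0,0,0,0.35],[0,0,0,0,0,0,0.35],[0,0,0,0,0,0,0.35],[0,0,0,0,0,0,0.35]]]}}

```text
clock: 20.72
position: [0.4352, -0.3829, 0.141]
ee_rot: [0.998, -0.067, 0.0, -0.0]
ft_force: [-0.2, 0.4, -0.5]
grip_width: 0.44
grasp_force: 22.3
```

```bash
python3 - <<'E'
from meas import *
T=pose(); im=np.ascontiguousarray(optics.camera('wrist')[:,:,::-1]); cv2.imwrite('pics/w9.png',im); np.save('w9.npy',T)
print(T,get_obs()['clock']); M=masks(im); z=T[2,3]-.0182+.013
c=blob(M['orange'],proj('wrist',[[*T[:2,3],z]],T)[0],80,3)
if c is not None:
    g=ground('wrist',c,z,T); l=(g-T[:2,3])@T[:2,:2]; print(l.min(0),l.max(0))
E
```

```text
[[ 0.9909 -0.1346  0.001   0.4352]
 [-0.1346 -0.9909  0.0003 -0.3829]
 [ 0.001  -0.0004 -1.      0.141 ]
 [ 0.      0.      0.      1.    ]] 20.7667
[-0.0179 -0.0198] [0.0229 0.0182]
```

View pics/w9.png

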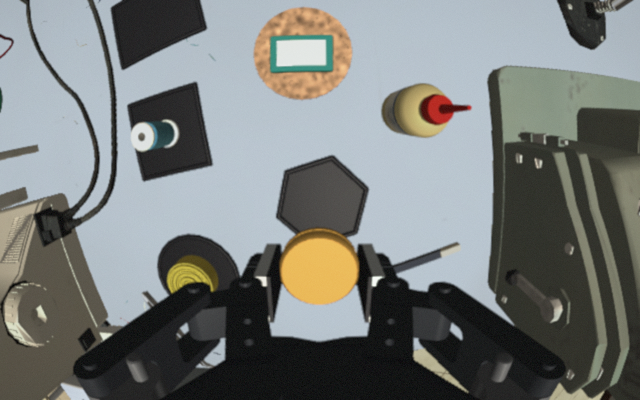

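Wrist: wax held flat (320,267), hex tray ahead (322,197), case on mat (301,53), spool (150,135), bottle (420,110) all unmoved.

Call:
{"op": "send_rows", "data": {"plan": [[[0,0,0,-0.01,0.009,0.18,0.35],[0,0,0,0,0,0.18,0.35],[0,0,0,0,0,0.15,0.35],[0,0,0,0,0,0.045,0.35],[0,0,0,0,0,0,0.35],[0,0,0,0,0,0,0.35],[0,0,0,0,0,0,0.35]]]}}

```text
clock: 21.35
position: [0.4331, -0.3861, 0.0318]
ee_rot: [0.998, -0.068, 0.001, 0.001]
ft_force: [0.4, -0.1, -0.5]
grip_width: 0.444
grasp_force: 22.3
```

Call:
{"op": "send_rows", "data": {"plan": [[[0,0,0,0,-0.008,0.03,0.35],[0,0,0,0,0,0.022,0.35],[0,0,0,0,0,0,0.35],[0,0,0,0,0,0,0.35],[0,0,0,0,0,0,0.55],[0,0,0,0,0,0,0.65],[0,0,0,0,0,0,0.65],[0,0,0,0,0,-0.1,0.65],[0,0,0,0,0,-0.2,0.65],[0,0,0,0,0,-0.2,0.65],[0,0,0,-0.02,-0.15,-0.15,0.65],[0,0,0,0.165,-0.022,0,0.75],[0,0,0,0.165,-0.022,0,0.75],[0,0,0,0.165,-0.022,0,0.75],[0,0,0,0.165,-0.022,0,0.75],[0,0,0,0.02,0.15,0,0.75],[0,0,0,0,0,0,0.75],[0,0,0,0,0,0,0.75],[0,0,0,0,0,0,0.75],[0,0,0,0,0,0,0.75]]]}}

```text
clock: 23.02
position: [0.5649, -0.3845, 0.1485]
ee_rot: [0.998, -0.068, -0.0, -0.0]
ft_force: [-0.1, 0.7, 1.0]
grip_width: 0.75
grasp_force: 0.0
```

```bash
python3 - <<'E'
from meas import *
T=pose(); im=np.ascontiguousarray(optics.camera('wrist')[:,:,::-1]); cv2.imwrite('pics/w10.png',im); np.save('w10.npy',T)
print(T,get_obs()['clock']); M=masks(im)
for k,m,p in [('wax','orange',(.4335,-.384,.016)),('case','teal',(.566,-.365,.012)),('obl','dark',(.636,-.253,.004)),('hex','dark',(.46,-.384,.004)),('spool','white',(.5186,-.2524,.049))]:
    c=blob(M[m],proj('wrist',[p],T)[0],80,5); print(k,None if c is None else centre(ground('wrist',c,p[2],T)))
E
```

```text
[[ 0.9907 -0.1361 -0.0001  0.5649]
 [-0.1361 -0.9907  0.0005 -0.3845]
 [-0.0002 -0.0005 -1.      0.1485]
 [ 0.      0.      0.      1.    ]] 23.0667
wax (array([ 0.4358, -0.3839]), array([ 0.4355, -0.3843]), array([0.0385, 0.0451]), 82.05177307128906)
case (array([ 0.5642, -0.3847]), array([ 0.5642, -0.3847]), array([0.0498, 0.0301]), 82.14311981201172)
obl (array([ 0.6357, -0.2532]), array([ 0.6357, -0.2531]), array([0.0746, 0.0949]), 7.973432540893555)
hex (array([ 0.416 , -0.3164]), array([ 0.4773, -0.3031]), array([1.2294, 0.664 ]), 82.07853698730469)
spool (array([ 0.518 , -0.2525]), array([ 0.5178, -0.2525]), array([0.0204, 0.0203]), 32.82597732543945)
```

View pics/w10.png

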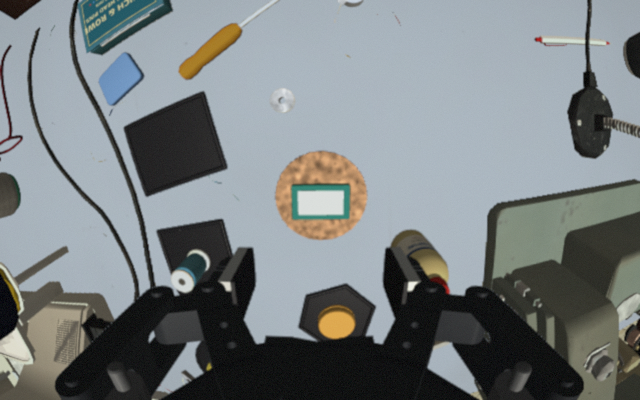

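Wrist: case on the mat (321,202), wax in hex (337,323), oblong empty (176,143). I'll pick the case.

Call:
{"op": "send_rows", "data": {"plan": [[[0,0,0,0.005,0,0.18,0.75],[0,0,0,0,0,0.18,0.75],[0,0,0,0,0,0.18,0.75],[0,0,0,0,0,0.09,0.75],[0,0,0,0,0,0.022,0.75],[0,0,0,0,0,0,0.75],[0,0,0,0,0,0,0.7],[0,0,0,0,0,0,0.65],[0,0,0,0,0,0,0.6],[0,0,0,0,0,0,0.55],[0,0,0,0,0,0,0.5],[0,0,0,0,0,0,0.5],[0,0,0,0,0,0,0.5]]]}}

```text
clock: 24.15
position: [0.5671, -0.386, 0.0207]
ee_rot: [0.998, -0.069, 0.001, 0.001]
ft_force: [-1.0, 0.6, 7.6]
grip_width: 0.598
grasp_force: 21.9
```

Call:
{"op": "send_rows", "data": {"plan": [[[0,0,0,0,0,-0.05,0.5],[0,0,0,0,0,-0.15,0.5],[0,0,0,0,0,-0.2,0.5],[0,0,0,0,0,-0.2,0.5],[0,0,0,0.029,-0.177,0,0.5],[0,0,0,0.029,-0.177,0,0.5],[0,0,0,0.029,-0.177,0,0.5],[0,0,0,0.171,0.02,0,0.5],[0,0,0,0.086,-0.146,0,0.5],[0,0,-0.061,0,0,0,0.5],[0,0,-0.061,0,0,0,0.5],[0,0,-0.061,0,0,0,0.5],[0,0,0,0,0,0,0.5],[0,0,0,0,0,0,0.5],[0,0,0,0,0,0,0.5]]]}}

```text
clock: 25.4
position: [0.6521, -0.2649, 0.1389]
ee_rot: [0.998, 0.067, 0.0, 0.0]
ft_force: [-0.1, -0.0, 0.0]
grip_width: 0.599
grasp_force: 23.6
```

Call:
{"op": "send_rows", "data": {"plan": [[[0,0,0,-0.067,-0.065,0,0.5],[0,0,0,0,0,0.18,0.5],[0,0,0,0,0,0.18,0.5],[0,0,0,0,0,0.1,0.5],[0,0,0,0,0,0,0.5],[0,0,0,0,0,0,0.5],[0,0,0,0,0,0,0.5],[0,0,0,0,0,0,0.5]]]}}

```text
clock: 26.07
position: [0.6385, -0.254, 0.0488]
ee_rot: [0.998, 0.068, 0.002, 0.001]
ft_force: [-0.1, -0.8, -0.5]
grip_width: 0.601
grasp_force: 23.6
```

```bash
python3 - <<'E'
from meas import *
T=pose(); im=np.ascontiguousarray(optics.camera('wrist')[:,:,::-1]); cv2.imwrite('pics/w11.png',im); np.save('w11.npy',T)
print(T,get_obs()['clock']); M=masks(im); z=T[2,3]-.0177+.009
c=blob(M['teal'],proj('wrist',[[*(T[:2,3]+.013*T[:2,0]),z]],T)[0],80,5); print(None if c is None else centre(ground('wrist',c,z,T)))
c=blob(M['white'],proj('wrist',[[*T[:2,3],z]],T)[0],80,3); print(None if c is None else centre(ground('wrist',c,z,T)))
E
```

```text
[[ 0.9907  0.1361  0.0035  0.6385]
 [ 0.1361 -0.9907 -0.0013 -0.254 ]
 [ 0.0033  0.0018 -1.      0.0488]
 [ 0.      0.      0.      1.    ]] 26.1167
(array([ 0.6366, -0.2538]), array([ 0.6366, -0.2538]), array([0.0331, 0.052 ]), 7.9991774559021)
(array([ 0.6348, -0.2542]), array([ 0.6348, -0.2541]), array([0.0211, 0.0396]), 7.812539100646973)
```

View pics/w11.png

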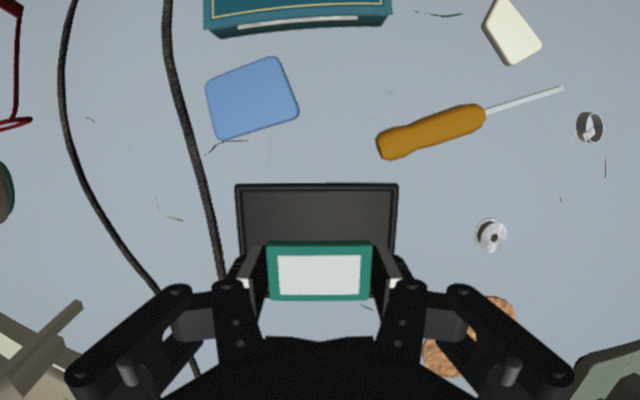

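Wrist: case held square to the oblong tray (319,275), centred. I'll lower, release and back off.

Call:
{"op": "send_rows", "data": {"plan": [[[0,0,0,0.001,-0.004,0.08,0.5],[0,0,0,0,0,0.04,0.5],[0,0,0,0,0,0.019,0.5],[0,0,0,0,0,0,0.5],[0,0,0,0,0,0,0.5],[0,0,0,0,0,0,0.7],[0,0,0,0,0,0,0.75],[0,0,0,0,0,0,0.75],[0,0,0,0,0,-0.1,0.75],[0,0,0,0,0,-0.2,0.75],[0,0,0,0,0,-0.2,0.75],[0,0,0,0,0,-0.2,0.75],[0,0,0,0,0,-0.2,0.75],[0,0,0,-0.19,0.06,-0.05,0.75],[0,0,0,-0.19,0.06,-0.05,0.75],[0,0,0,-0.19,0.06,-0.05,0.75],[0,0,0,-0.19,0.06,-0.05,0.75],[0,0,0,0,0,0,0.75],[0,0,0,0,0,0,0.75],[0,0,0,0,0,0,0.75]]]}}

```text
clock: 27.78
position: [0.4933, -0.3209, 0.2386]
ee_rot: [0.998, 0.069, 0.0, 0.0]
ft_force: [0.5, 0.7, 0.3]
grip_width: 0.756
grasp_force: 0.0
```

```bash
python3 - <<'E'
from meas import *
T=pose(); im=np.ascontiguousarray(optics.camera('wrist')[:,:,::-1]); cv2.imwrite('pics/w12.png',im); np.save('w12.npy',T)
print(T[:3,3],get_obs()['clock']); M=masks(im)
for k,m,p in [('wax','orange',(.4335,-.384,.016)),('case','teal',(.636,-.235,.012)),('obl','dark',(.665,-.217,.004)),('hex','dark',(.46,-.384,.004)),('spool','white',(.5186,-.2524,.049)),('sq','dark',(.49,-.2825,.004)),('tape','orange',(.374,-.2475,.023)),('round','dark',(.41,-.2475,.004))]:
    c=blob(M[m],proj('wrist',[p],T)[0],80,5); print(k,None if c is None else centre(ground('wrist',c,p[2],T)))
E
```

```text
[ 0.4933 -0.3209  0.2386] 27.8333
wax (array([ 0.4339, -0.3829]), array([ 0.4338, -0.3827]), array([0.0426, 0.0391]), 42.66387939453125)
case (array([ 0.6333, -0.2535]), array([ 0.6333, -0.2535]), array([0.0334, 0.0526]), 7.950603008270264)
obl (array([ 0.6353, -0.2528]), array([ 0.6354, -0.2528]), array([0.0743, 0.0939]), 7.818793296813965)
hex (array([ 0.1032, -0.3703]), array([ 0.2418, -0.3669]), array([1.0167, 2.3757]), 9.252775192260742)
spool (array([ 0.5182, -0.2531]), array([ 0.5182, -0.253 ]), array([0.0199, 0.0202]), 6.394704341888428)
sq (array([ 0.5187, -0.2525]), array([ 0.5186, -0.2526]), array([0.0762, 0.0761]), 1.7840179204940796)
tape None
round (array([ 0.1032, -0.3703]), array([ 0.2418, -0.3669]), array([1.0167, 2.3757]), 9.252775192260742)
```

View pics/w12.png

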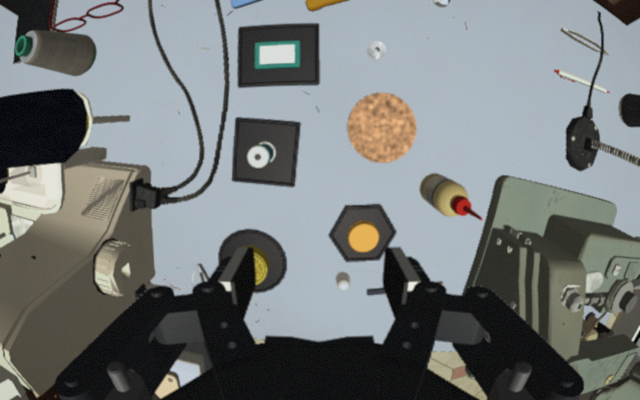

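Wrist: case (278,54), spool (261,155), wax (364,237) sit in the middle of their trays; the tape is half hidden. One more look at the tape.

Call:
{"op": "send_rows", "data": {"plan": [[[0,0,0,-0.149,-0.02,0,0.75],[0,0,0,-0.149,-0.02,0,0.75],[0,0,0,-0.149,-0.02,0,0.75],[0,0,0,0,0,0,0.75],[0,0,0,0,0,0,0.75],[0,0,0,0,0,0,0.75]]]}}

```text
clock: 28.33
position: [0.4042, -0.3206, 0.2383]
ee_rot: [0.998, 0.07, 0.0, -0.0]
ft_force: [0.7, -0.9, 0.3]
grip_width: 0.752
grasp_force: 0.0
```

```bash
python3 - <<'E'
from meas import *
T=pose(); im=np.ascontiguousarray(optics.camera('wrist')[:,:,::-1]); cv2.imwrite('pics/w13.png',im)
print(T[:3,3],get_obs()['clock']); M=masks(im)
for k,m,p in [('wax','orange',(.4335,-.384,.016)),('hex','dark',(.462,-.384,.004)),('tape','orange',(.374,-.2475,.023)),('round','dark',(.41,-.2475,.004))]:
    c=blob(M[m],proj('wrist',[p],T)[0],80,5); print(k,None if c is None else centre(ground('wrist',c,p[2],T)))
E
```

```text
[ 0.4042 -0.3206  0.2383] 28.3833
wax (array([ 0.433 , -0.3831]), array([ 0.4333, -0.3832]), array([0.0409, 0.0386]), 54.07467269897461)
hex (array([ 0.4333, -0.384 ]), array([ 0.4331, -0.3842]), array([0.0735, 0.0827]), 9.578968048095703)
tape (array([ 0.3751, -0.2474]), array([ 0.3749, -0.2477]), array([0.0504, 0.0536]), 34.76614761352539)
round (array([ 0.3736, -0.2478]), array([ 0.3732, -0.2478]), array([0.0906, 0.09  ]), 6.811118125915527)
```

All are within about 2 mm of the middle.

```bash
python3 -c "
from workcell import job
print(job.hand_in())"
```

```text
the job is handed in; nothing more can be done
None
```

The job is handed in: all four notions are in their own trays, each within about 2 mm of the middle by the wrist camera, with the needle case lengthwise, the spool standing and the bottle untouched, after 28 s.

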